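Wind the pellet press down onto the die and nip it up a quarter turn

ROBOT

A 6-joint arm with a two-finger parallel gripper is mounted at the origin on a cart in front of the work surface, level with it; the furniture and walls round the work are solid. World frame = base frame: x ahead of the robot, y to its left, z up, the work surface at z = 0. Lengths are in m, angles in rad, forces in N, time in s.
With the tool pointing down it reaches from about 0.375 to 0.9 m from the base axis. Payload 3.1 kg.
Tool frame: the origin (TCP) lies midway between the tips of the shut fingers; the grasp point (between the pads) lies pinch_z behind it (pinch_z is the distance from the TCP to the grasp point, in m); y points along the fingers, z is the direction in which the jaws open and shut, and the axes are right-handed (so a half turn about y gives the same grasp; the last joint's range is limited). The gripper opens to 87 mm and grips with 3 to 60 N. Pads are 19 mm wide; open, the fingers measure 117 mm over their backs; the gripper's body (75 mm by 190 mm) begins 51 mm behind the grasp point.
Start: joints at [-1.512, 0.527, 1.433, -0, 1.181, -0.178], TCP at [0.147, -0.608, 0.2] pointing down, gripper open.
Joint ranges: [-3.08, 3.08], [-0.75, 2.2], [0.22, 2.44], [-1.43, 4.57], [0, 2.65], [-2.85, 2.85]. Speed limits (rad/s): [2.79, 2.79, 3.14, 3.14, 3.14, 3.14].

INTERFACE

Orientations are given as a unit quaternion [x, y, z, w].
In Python, from rig import get_obs, camera, hand_in, pinch_z gives the robot as it stands. The module is installed in compiled form; this text tells all that it offers.
- The arm moves only by the tool arm_command, never from a script. Its argument "plan" is a list of rows, each a list of 2 entries, a list of its own where there are three numbers: the shift along the world's x, y, z in units of 25 mm (1.0 is 25 mm), then the turn about the world's z in units of 5 degrees (1.0 is 5 degrees). A call has 1 to 5 rows; each row is the pose to reach, as a shift and turn from the pose commanded when the call began; what a row does not reach only later rows make up. A row lasts 1/10 s, in which the tool goes at most 50 mm and 8.59 degrees, less where a joint would pass 70% of its speed; a pose out of reach is approached as far as the arm can. A call with a gripper value outside its range is refused whole. "fingers" is the opening, from -1 (shut) to 1 (fully open), set as the call begins (left out, the last holds). The fingers move at their own pace and stop on an object; "force" is the grip in N (left out, the last holds). Time passes only in rows, so rows that repeat a pose let the fingers close. It gives the time, the measured TCP pose, the force and the opening at its end, in the units of the state.
- get_obs(): the state, without advancing time (a new reading comes with each control period).
- camera(name): name is "scene" or "top" or "wrist"; returns a dict with "pixels" (400x640x3 uint8, red, green, blue), "camera_matrix" (3x3 intrinsics, pixels), "R" (3x3) and "t" (3): a world point X has camera coordinates R X + t. Camera axes: x right, y down, z forward; pixel columns grow to the right and rows downward; lengths in m; the calibration is good to about 2 mm. A picture is of the moment at which its call begins. There is no depth.
- hand_in(): hands the job in, once; it reports no verdict.
The state is a dict: "time": time; "q": joint angles; "joint_velocities": joint speeds; "joint_torque": joint torques, N m; "position": TCP position; "tool_rot": TCP orientation; "ft_force": force on the tool from outside, world axes, zero at the start; "moment": the same for the moment, N m; "grip_width": finger opening in m.
Only numpy, scipy, OpenCV 4.12 (cv2) and the standard library are available. Lean on these libraries where they do the work, as an engineer would, in place of code of your own. Each camera call takes 0.05 s, during which the arm holds its last target.

TASK

Of the two small screw presses on the bench, find the one with the steel pellet die standing on its bed. Wind its crank clockwise until the press foot just meets the die, then give it a further quarter turn, no more, and let go. Leave the empty press alone.

Things in the scene. Friction and masses are not known exactly. Their poses are not given: they have to be found in the camera images.
- press: Loaded screw press, fixed: grey C-frame 150x100 mm, 152 high. Origin: on the screw axis at bench level; x to its rear column, z up. The crank turns level above it (arm top at 170 mm, never sinks); its upright black grip, 19 mm thick, 172 to 221 mm above bench, 60 mm off the axis, spins freely on its pin: pinch it and carry it round. Screw end on the axis up to 202 mm. Red line on top disc, at -x.
- press_crank (a joint): Its crank, rad, grows clockwise from above; lowers the foot 4.77 mm/rad. Starts 0.2 to 1.1; foot meets die at 2.00, the crank then pointing to the press's -x, over the red line. At q the grip lies at angle pi-(q-2.00) from press x, anticlockwise from above: it goes from right via front to left. Past 2.00 the foot yields on a spring (2 to 11 N). Needs 2 to 3 N at the grip; stays where left.
- die: Round steel pellet die, 42 mm diameter, narrower plunger with 30 mm cap on top, 50 mm high in all, 0.4 kg; loose, stands between four low pins on the loaded press's bed, centred on the screw axis, underside 22 mm above the bench. Origin: centre of its underside, z up. Need not be touched.
- spare_handle (a point): Middle of the black crank grip of the other, empty press, 197 mm above the bench, 60 mm from that press's screw axis. That press has the same look and size as the loaded one, but no die under its brass foot. Not to be turned.
Not all that is in view belongs to the job. Of the things that look like the die, the smallest one is meant.

How it is judged:
On the way:
1. the crank of the loaded press is wound past the point where the foot meets the die (value of joint press_crank above 2 rad).
At the end, for the whole second after the job is handed in: The crank of the loaded press stands a quarter turn (within 0.5 rad, about 28 degrees) past the point where the foot meets the die (reading 3.07 to 4.07), and the die stands upright (within 0.1 rad) within 8 mm of the screw axis, pressed between foot and bed (contact force over 8 N) (value of joint press_crank between 3.07 and 4.07 rad and horizontal distance between die and press below 0.008 m and angle between die's own z axis and vertical below 0.1 rad and contact force between press and die above 8 N); the robot touches nothing.
It fails at once if the press is overtightened: wound more than about 32 degrees beyond the quarter turn (value of joint press_crank above 4.13 rad).
It fails at once if the empty press's crank is turned (its grip moved by more than 15 mm) (distance of spare_handle from where it was at the start of the episode above 0.015 m).
It also fails if it takes over 35 s, if anything falls off the work surface, if the arm or the gripper's body presses on something with over 40 N, if the wrist force passes 120 N, or if a joint passes its speed limit or range.

## Working session

There is one attempt and no reset: what is moved stays moved. The work goes in short steps, Python scripts to look and compute and a tool call to move; the robot and the scene stay as the last step left them, time stands still between calls to the robot, and variables do not carry over. Pictures are saved under pics/ and viewed, and the job is handed in when it is done.

Besides the shell and the picture viewer there is one more tool, called by a JSON object that holds its "name" and its "arguments", one argument or row to a line. arm_command: Moves the arm, as the interface text tells. Its arguments: {"type":"object","properties":{"plan":{"type":"array"},"fingers":{"type":"number"},"force":{"type":"number"}},"required":["plan"]}

```bash
mkdir -p pics; cat > h.py <<'E'
import numpy as np, cv2
from rig import get_obs, camera, pinch_z
def snap(n,f):
    c=camera(n); cv2.imwrite(f'pics/{f}.png',c['pixels'][:,:,::-1]); np.savez(f'pics/{f}.npz',K=c['camera_matrix'],R=c['R'],t=c['t'],p=c['pixels']); return c
def ray(f,u,v,z):
    d=np.load(f'pics/{f}.npz'); K,R,t=d['K'],d['R'],d['t']
    o=-R.T@t; r=R.T@np.linalg.inv(K)@np.array([u,v,1.]); return o+r*(z-o[2])/r[2]
def proj(f,X):
    d=np.load(f'pics/{f}.npz'); p=d['K']@(d['R']@np.array(X)+d['t']); return p[:2]/p[2]
def crop(f,x0,y0,x1,y1,s,o):
    p=np.load(f'pics/{f}.npz')['p'][y0:y1,x0:x1,::-1]; cv2.imwrite(f'pics/{o}.png',cv2.resize(p,None,fx=s,fy=s,interpolation=cv2.INTER_CUBIC))
E
python3 - <<'E'
from h import *
np.set_printoptions(precision=4,suppress=True)
for n in ('scene','top','wrist'):
    c=snap(n,n+'0'); print(n,c['camera_matrix'].tolist(),-c['R'].T@c['t'])
o=get_obs(); print(pinch_z,o)
E
```

```text
scene [[496.21814898999486, 0.0, 321.2214183370339], [0.0, 496.21814898999486, 204.46902880566057], [0.0, 0.0, 1.0]] [-0.2305  0.5248  0.865 ]
top [[381.55800515036435, 0.0, 315.5629725276041], [0.0, 381.55800515036435, 203.7786756479427], [0.0, 0.0, 1.0]] [0.3852 0.0844 0.9662]
wrist [[285.85060442866626, 0.0, 316.4344049321191], [0.0, 285.85060442866626, 198.75485849027453], [0.0, 0.0, 1.0]] [ 0.2119 -0.5934  0.3849]
0.0187 {'time': 0.15, 'q': array([-1.5125,  0.5282,  1.4336, -0.    ,  1.1814, -0.1785]), 'joint_velocities': array([ 0.0016, -0.0022, -0.0043,  0.0003, -0.0002, -0.0001]), 'joint_torque': array([  0.001 , -44.0431, -17.6842,   0.0633,   0.0552,  -0.0001]), 'position': array([ 0.1466, -0.607 ,  0.1993]), 'tool_rot': array([-0.0835,  0.7027, -0.7016,  0.0836]), 'ft_force': array([ 0.0856, -0.5985, -1.0391]), 'moment': array([ 0.02  , -0.0153, -0.0487]), 'grip_width': 0.08685549693301044}
```

View pics/scene0.png

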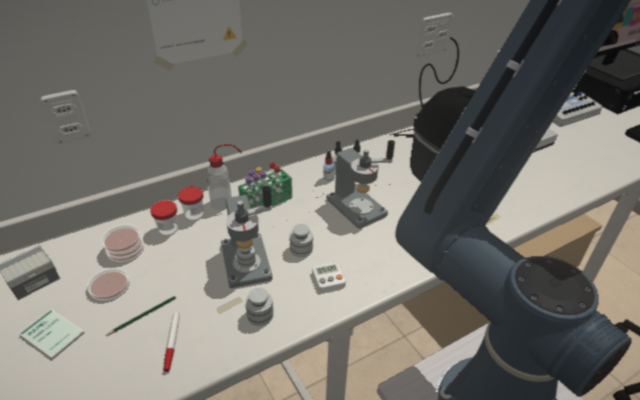

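View pics/top0.png

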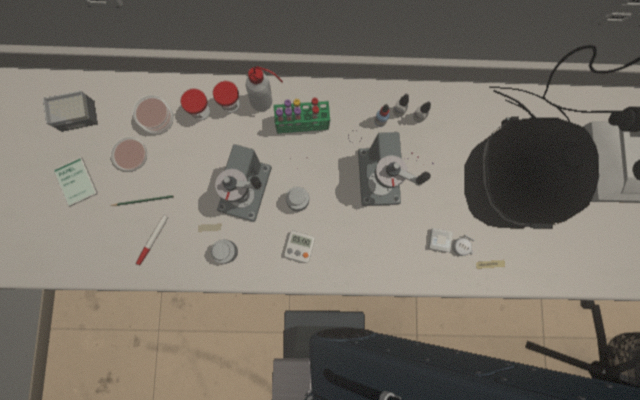

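View pics/wrist0.png

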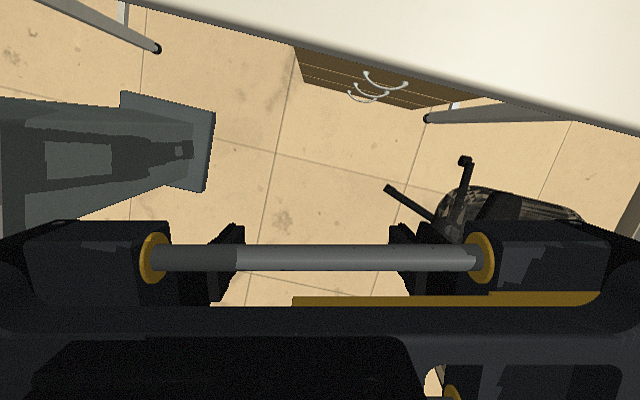

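```bash
python3 - <<'E'
from h import *
crop('scene0',200,140,420,330,3.6,'c1'); crop('top0',190,130,450,280,3,'c2')
E
```

```text
(no output)
```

View pics/c1.png

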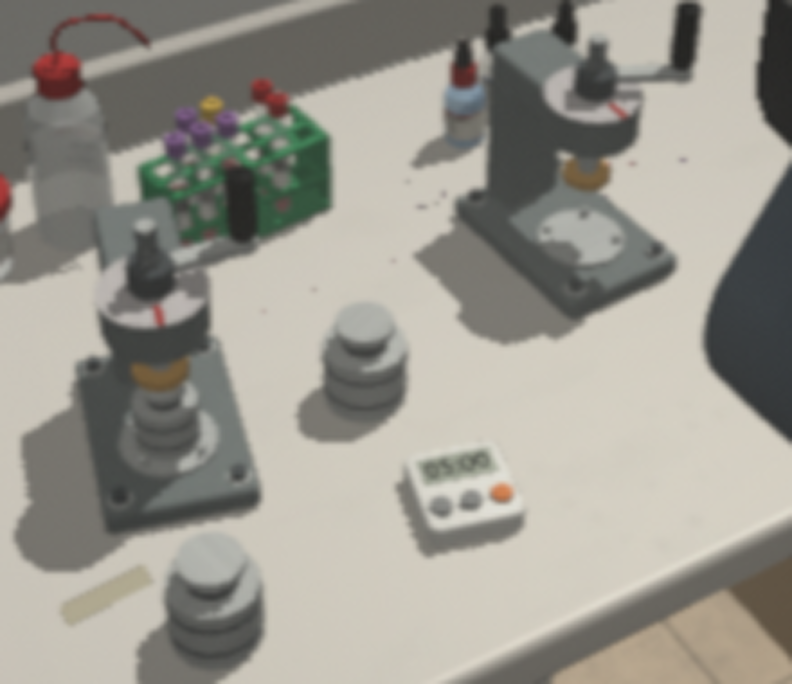

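View pics/c2.png

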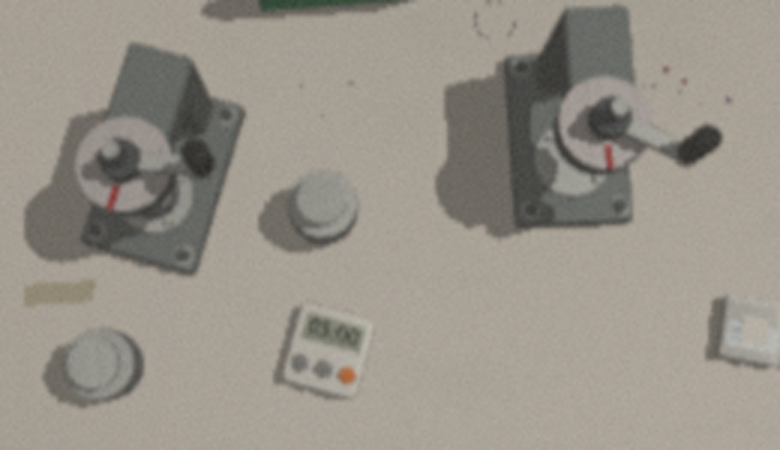

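```bash
python3 - <<'E'
from h import *
np.set_printoptions(precision=4,suppress=True)
crop('top0',210,140,280,225,9,'c3'); crop('scene0',215,165,285,290,6,'c4')
E
```

```text
(no output)
```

View pics/c3.png

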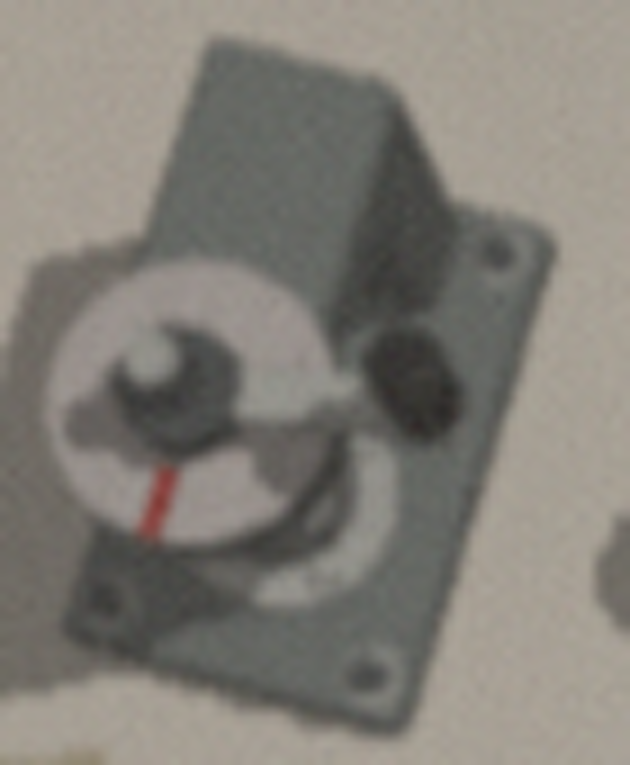

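View pics/c4.png

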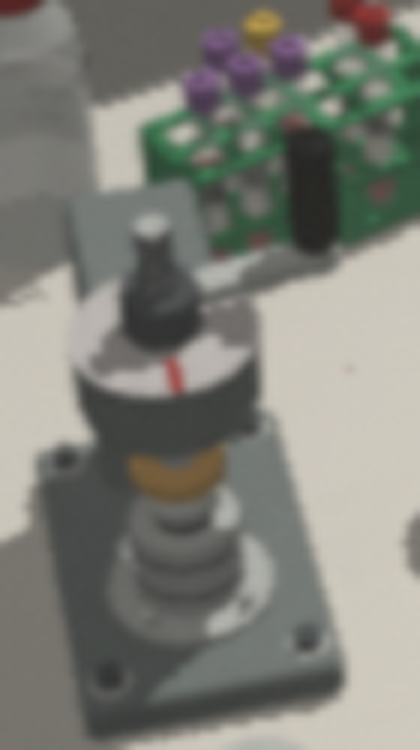

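```bash
python3 - <<'E'
from h import *
np.set_printoptions(precision=4,suppress=True)
for n,f,u,v,z in [('screw t','top0',226.9,179.4,.202),('screw s','scene0',240.3,202,.202),('disc t','top0',231.4,184.8,.152),
 ('grip top t','top0',254.2,180.6,.221),('grip bot t','top0',256.7,185,.172),('grip top s','scene0',266.8,188.3,.221),('grip bot s','scene0',267.7,205.8,.172),
 ('BR rear','top0',271.1,166.1,.015),('BR front','top0',255,221.1,.015),('BL front','top0',218.3,210,.015),('red out','top0',226.8,199.8,.152),('die t?','scene0',244.5,249,.072)]:
    print(n,ray(f,u,v,z))
E
```

```text
screw t [0.5472 0.2505 0.202 ]
screw s [0.548  0.2521 0.202 ]
disc t [0.5461 0.251  0.152 ]
grip top t [0.5421 0.1923 0.221 ]
grip bot t [0.5431 0.1937 0.172 ]
grip top s [0.5408 0.1929 0.221 ]
grip bot s [0.542 0.193 0.172]
BR rear [0.6243 0.1808 0.015 ]
BR front [0.4824 0.2155 0.015 ]
BL front [0.5082 0.3082 0.015 ]
red out [0.513  0.2591 0.152 ]
die t? [0.541  0.2571 0.072 ]
```

```bash
python3 - <<'E'
from h import *
np.set_printoptions(precision=4,suppress=True)
for z in (0,.1,.2,.3,.4): print(z,ray('top0',465,175,z),ray('top0',530,228,z),ray('top0',598,180,z),ray('scene0',412,130,z),ray('scene0',445,87,z))
from scipy.spatial.transform import Rotation as R
print(R.from_quat(get_obs()['tool_rot']).as_matrix())
crop('scene0',380,40,640,220,3,'c5'); crop('top0',440,60,640,260,3,'c6')
E
```

```text
0 [ 0.6175 -0.3244  0.    ] [ 0.4822 -0.4877  0.    ] [ 0.6131 -0.6773  0.    ] [ 0.858  -0.4866  0.    ] [ 1.0506 -0.802   0.    ]
0.1 [ 0.5934 -0.2821  0.1   ] [ 0.4722 -0.4284  0.1   ] [ 0.5895 -0.5984  0.1   ] [ 0.7322 -0.3696  0.1   ] [ 0.9025 -0.6486  0.1   ]
0.2 [ 0.5694 -0.2398  0.2   ] [ 0.4621 -0.3692  0.2   ] [ 0.5659 -0.5196  0.2   ] [ 0.6064 -0.2527  0.2   ] [ 0.7544 -0.4952  0.2   ]
0.3 [ 0.5454 -0.1975  0.3   ] [ 0.4521 -0.31    0.3   ] [ 0.5423 -0.4408  0.3   ] [ 0.4805 -0.1358  0.3   ] [ 0.6063 -0.3418  0.3   ]
0.4 [ 0.5213 -0.1551  0.4   ] [ 0.4421 -0.2508  0.4   ] [ 0.5187 -0.3619  0.4   ] [ 0.3547 -0.0189  0.4   ] [ 0.4582 -0.1885  0.4   ]
[[-0.9721 -0.0001  0.2346]
 [-0.2346  0.0016 -0.9721]
 [-0.0003 -1.     -0.0016]]
```

View pics/c5.png

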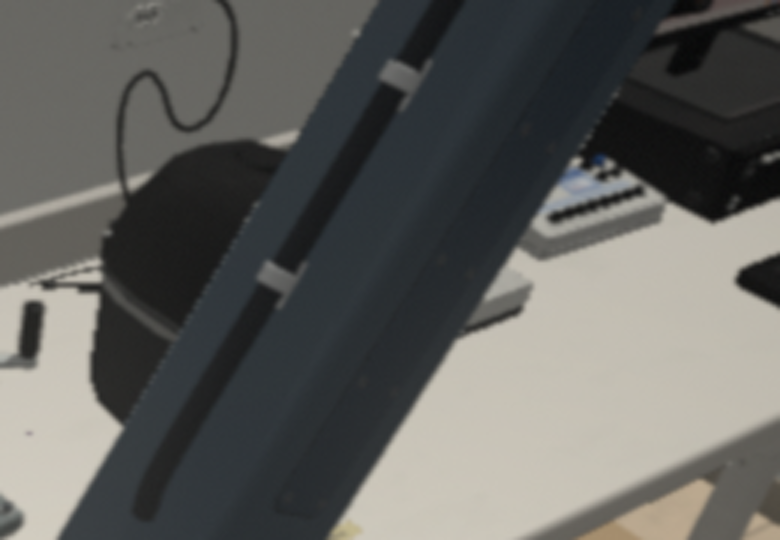

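View pics/c6.png

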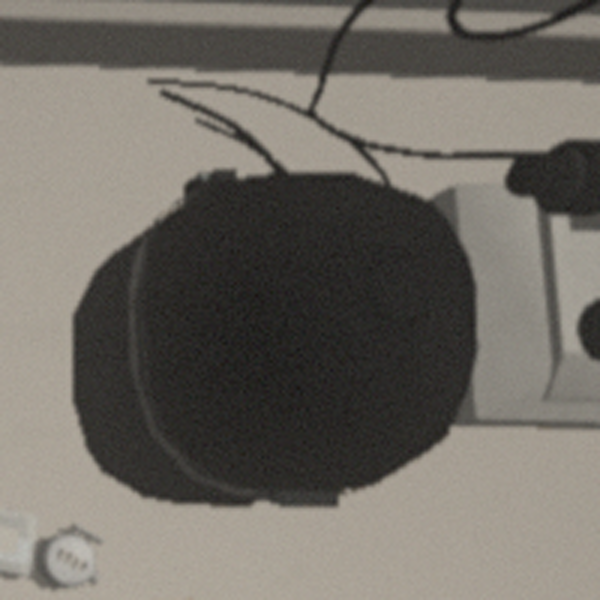

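Candidates for "press": left one at scene (245,240), with a die under its foot, and the right one at scene (365,190), whose bed is empty. Die lookalikes stand loose at scene (302,238) and (259,305). The close crop shows the die under the left press's brass foot, so I choose the left press. Its axis is at about (0.547, 0.251) and its -x points at 166.4°. The grip is at (0.542, 0.193), so q≈0.28, and the measured radius of 58.5 mm fits the given 60 mm.

{"name": "arm_command", "arguments": {
  "plan": [
    [[0, 0, 1.2], 0],
    [[0, 0.5, 2.6], 0],
    [[0.3, 1.2, 4.0], 0],
    [[0.8, 2.4, 5.2], 0.5],
    [[1.4, 3.8, 5.6], 1]
  ],
  "fingers": 0.15,
  "force": 25
}}

```text
time: 0.65
position: [0.1819, -0.5139, 0.3433]
tool_rot: [0.114, -0.695, 0.7, -0.114]
ft_force: [0.3, -0.4, 0.9]
grip_width: 0.0555
```

{"name": "arm_command", "arguments": {
  "plan": [
    [[0.7, 1.3, 0], 0.6],
    [[1.5, 2.6, 0], 1.2],
    [[2.3, 3.9, 0], 1.9],
    [[3.1, 5.2, 0], 2.5],
    [[3.9, 6.5, 0], 3.1]
  ]
}}

```text
time: 1.15
position: [0.2796, -0.3484, 0.3399]
tool_rot: [-0.208, 0.676, -0.676, 0.208]
ft_force: [0.9, -0.4, 0.6]
grip_width: 0.0501
```

{"name": "arm_command", "arguments": {
  "plan": [
    [[0.7, 1.4, 0], 0.6],
    [[1.4, 2.8, 0], 1.2],
    [[2.1, 4.2, 0], 1.9],
    [[2.8, 5.6, 0], 2.5],
    [[3.5, 7.0, 0], 3.1]
  ]
}}

```text
time: 1.65
position: [0.3669, -0.1734, 0.34]
tool_rot: [-0.297, 0.642, -0.642, 0.297]
ft_force: [0.5, -0.1, -0.6]
grip_width: 0.05
```

{"name": "arm_command", "arguments": {
  "plan": [
    [[0.7, 1.4, 0], 0.6],
    [[1.4, 2.8, 0], 1.2],
    [[2.1, 4.2, 0], 1.9],
    [[2.8, 5.6, 0], 2.5],
    [[3.5, 7.0, 0], 3.1]
  ]
}}

```text
time: 2.15
position: [0.4544, 0.0016, 0.3399]
tool_rot: [0.381, -0.596, 0.596, -0.381]
ft_force: [-0.2, -0.7, 0.4]
grip_width: 0.05
```

{"name": "arm_command", "arguments": {
  "plan": [
    [[0.7, 1.5, 0], 0.6],
    [[1.4, 3.0, 0], 1.2],
    [[2.1, 4.6, 0], 1.9],
    [[2.8, 6.2, 0], 2.5],
    [[3.5, 7.65, 0], 3.2]
  ]
}}

```text
time: 2.65
position: [0.5418, 0.1933, 0.3397]
tool_rot: [-0.461, 0.537, -0.537, 0.46]
ft_force: [0.7, -0.2, 0.1]
grip_width: 0.0501
```

```bash
python3 - <<'E'
from h import *
np.set_printoptions(precision=4,suppress=True)
from scipy.spatial.transform import Rotation as R
for n in('wrist','scene','top'): snap(n,n+'1')
o=get_obs(); print(o['position'],o['q'],R.from_quat(o['tool_rot']).as_matrix())
print(proj('wrist1',[.542,.193,.221]),proj('wrist1',[.547,.2513,.202]))
E
```

```text
[0.5417 0.1931 0.3391] [ 0.1482  0.3306  1.3686 -0.0001  1.4438  0.3008] [[-0.152  -0.0014  0.9884]
 [-0.9884 -0.0003 -0.152 ]
 [ 0.0005 -1.     -0.0013]]
[316.534  187.6891] [312.9973 132.2438]
```

View pics/wrist1.png

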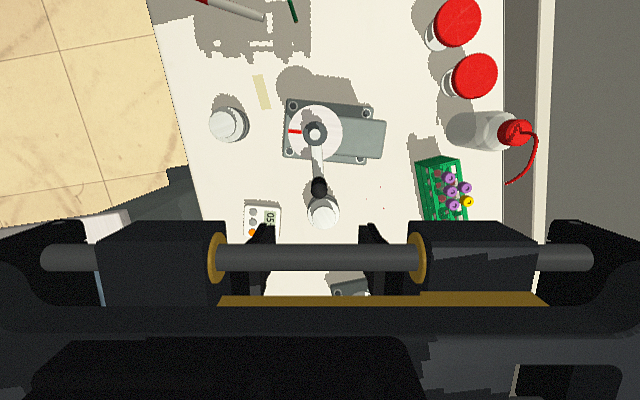

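View pics/scene1.png

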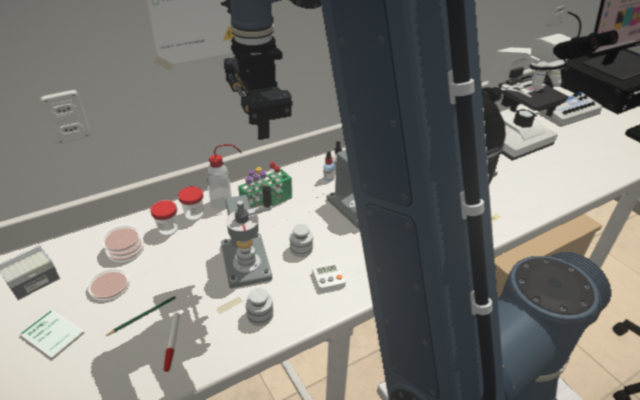

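```bash
python3 - <<'E'
from h import *
np.set_printoptions(precision=4,suppress=True)
crop('wrist1',275,85,395,240,5,'c7')
E
```

```text
(no output)
```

View pics/c7.png

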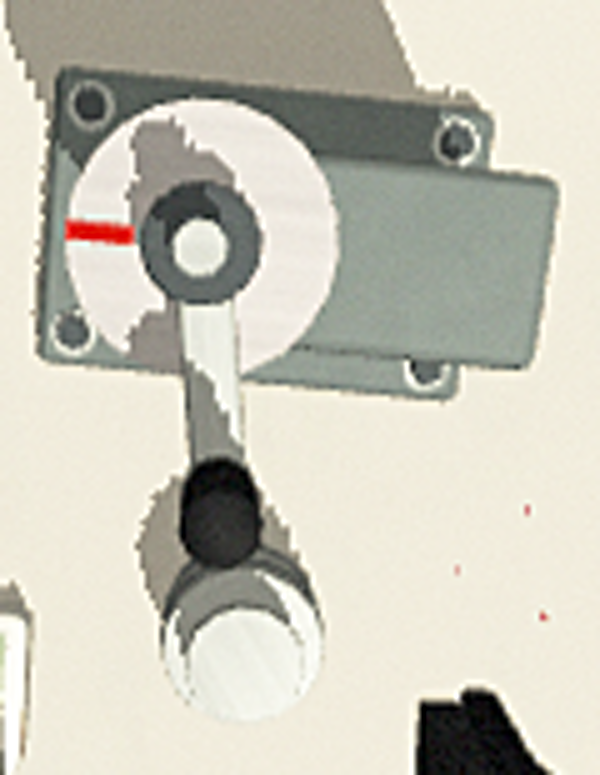

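{"name": "arm_command", "arguments": {
  "plan": [
    [[0.05, -0.04, -1.5], 0],
    [[0.05, -0.04, -3.0], 0],
    [[0.05, -0.04, -4.5], 0],
    [[0.05, -0.04, -5.6], 0],
    [[0.05, -0.04, -6.25], 0]
  ]
}}

```text
time: 3.3
position: [0.5404, 0.1884, 0.1812]
tool_rot: [-0.461, 0.539, -0.537, 0.457]
ft_force: [0.1, -0.4, -0.6]
grip_width: 0.0501
```

```bash
python3 - <<'E'
from h import *
snap('wrist','wrist2')
snap('top','top2')
crop('wrist2',220,80,420,320,2.5,'c8')
crop('top2',190,110,310,230,5,'c9')
print(get_obs()['position'],get_obs()['ft_force'])
E
```

```text
[0.54010816 0.18842881 0.18119556] [-1.06083928  0.84283362  0.29387937]
```

View pics/c8.png

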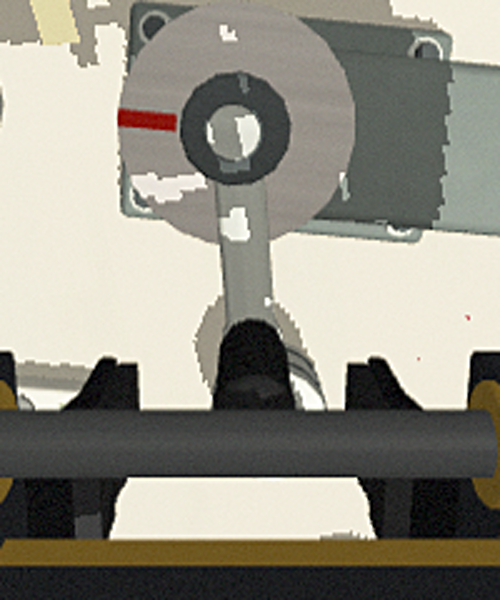

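View pics/c9.png

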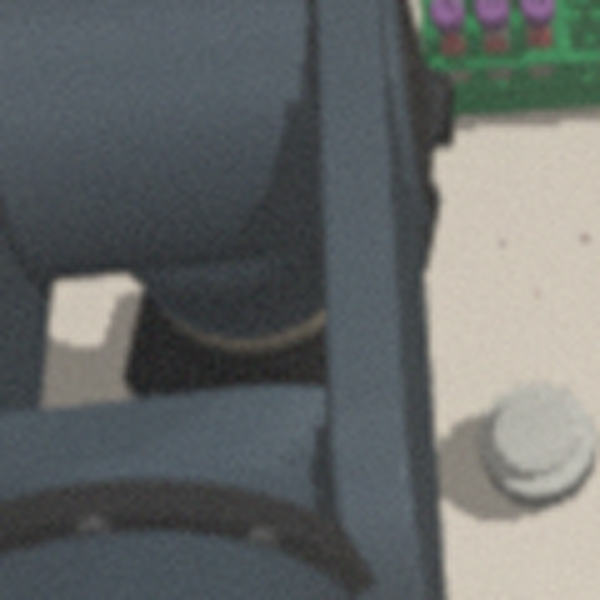

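{"name": "arm_command", "arguments": {
  "plan": [
    [[0.1, 0.14, 0.05], 0],
    [[0.1, 0.14, 0.05], 0]
  ]
}}

```text
time: 3.6
position: [0.547, 0.1938, 0.1868]
tool_rot: [0.458, -0.537, 0.538, -0.461]
ft_force: [1.2, -0.0, 0.7]
grip_width: 0.0497
```

```bash
python3 - <<'E'
from h import *
from scipy.spatial.transform import Rotation as R
np.set_printoptions(precision=4,suppress=True)
o=get_obs(); print(o)
print(R.from_quat(o['tool_rot']).as_matrix())
E
```

```text
{'time': 3.6, 'q': array([0.1479, 0.4812, 1.5646, 0.0001, 1.0919, 0.3044]), 'joint_velocities': array([ 0.0034, -0.0068,  0.0058, -0.0039, -0.0034, -0.0035]), 'joint_torque': array([ -0.0209, -39.8843, -15.9918,   0.0861,   0.0571,   0.018 ]), 'position': array([0.547 , 0.1938, 0.1868]), 'tool_rot': array([ 0.4582, -0.5368,  0.5383, -0.4606]), 'ft_force': array([ 1.2481, -0.0392,  0.7162]), 'moment': array([-0.0289, -0.0499,  0.009 ]), 'grip_width': 0.04965812351146068}
[[-0.1559  0.0038  0.9878]
 [-0.9878  0.0006 -0.1559]
 [-0.0012 -1.      0.0037]]
```

{"name": "arm_command", "arguments": {
  "plan": [
    [[0, 0, 0], 0],
    [[0, 0, 0], 0]
  ]
}}

```text
time: 3.8
position: [0.5459, 0.1938, 0.1862]
tool_rot: [0.459, -0.537, 0.538, -0.46]
ft_force: [-0.1, 1.3, 0.7]
grip_width: 0.0498
```

{"name": "arm_command", "arguments": {
  "plan": [
    [[0, 0, 0], 0],
    [[0, 0, 0], 0]
  ]
}}

```text
time: 4.0
position: [0.5454, 0.1938, 0.1853]
tool_rot: [0.459, -0.537, 0.537, -0.46]
ft_force: [0.5, -0.5, -0.1]
grip_width: 0.0501
```

{"name": "arm_command", "arguments": {
  "plan": [
    [[-0.1, -0.08, 0], 0],
    [[-0.1, -0.08, 0], 0],
    [[-0.1, -0.08, 0], 0],
    [[-0.1, -0.08, 0], 0]
  ],
  "fingers": -1,
  "force": 25
}}

```text
time: 4.4
position: [0.5429, 0.1917, 0.185]
tool_rot: [-0.46, 0.537, -0.537, 0.459]
ft_force: [-0.7, -0.6, -0.2]
grip_width: 0.0259
```

```bash
python3 - <<'E'
from h import *
snap('wrist','wrist3'); crop('wrist3',220,80,420,320,2.5,'c10')
o=get_obs();print(o['position'],o['ft_force'],o['grip_width'])
E
```

```text
[0.54292266 0.19171778 0.18501804] [-0.02674857  0.47990923  0.52309145] 0.021581292241390236
```

View pics/c10.png

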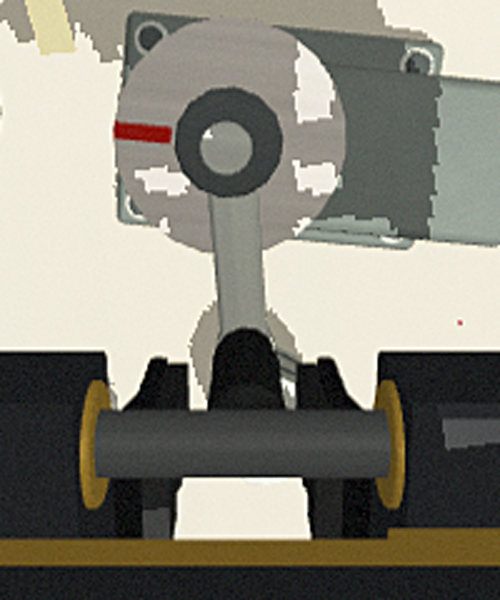

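Grip centred between the pads (crop (247,370), pads at 188 and 304). Let the fingers finish closing.

{"name": "arm_command", "arguments": {
  "plan": [
    [[0, 0, 0], 0],
    [[0, 0, 0], 0],
    [[0, 0, 0], 0]
  ]
}}

```text
time: 4.75
position: [0.5432, 0.1917, 0.185]
tool_rot: [0.459, -0.537, 0.538, -0.46]
ft_force: [0.6, -1.1, -0.9]
grip_width: 0.0179
```

```bash
python3 - <<'E'
import numpy as np
# arc deltas (units of 25mm) from start angle, clockwise, r=60
A=np.array([.547,.2513]); a0=np.radians(265)
for d in range(0,197,8):
    a=a0-np.radians(d); p=.06*np.array([np.cos(a),np.sin(a)]); p0=.06*np.array([np.cos(a0),np.sin(a0)])
    print(d,np.round((p-p0)/.025,2), np.round(A+p,4))
E
```

```text
0 [0. 0.] [0.5418 0.1915]
8 [-0.33  0.05] [0.5335 0.1928]
16 [-0.65  0.15] [0.5255 0.1953]
24 [-0.95  0.29] [0.5179 0.1988]
32 [-1.24  0.47] [0.5109 0.2034]
40 [-1.49  0.69] [0.5046 0.2089]
48 [-1.71  0.95] [0.4991 0.2152]
56 [-1.89  1.23] [0.4945 0.2222]
64 [-2.03  1.53] [0.491  0.2298]
72 [-2.13  1.85] [0.4885 0.2378]
80 [-2.18  2.18] [0.4872 0.2461]
88 [-2.19  2.52] [0.4871 0.2544]
96 [-2.15  2.85] [0.4881 0.2627]
104 [-2.06  3.17] [0.4903 0.2708]
112 [-1.93  3.48] [0.4935 0.2785]
120 [-1.76  3.77] [0.4979 0.2857]
128 [-1.55  4.03] [0.5031 0.2922]
136 [-1.3   4.26] [0.5092 0.2979]
144 [-1.03  4.45] [0.5161 0.3027]
152 [-0.73  4.6 ] [0.5236 0.3065]
160 [-0.41  4.71] [0.5315 0.3093]
168 [-0.08  4.77] [0.5397 0.3109]
176 [0.25 4.79] [0.548  0.3113]
184 [0.58 4.76] [0.5564 0.3106]
192 [0.91 4.69] [0.5645 0.3087]
```

{"name": "arm_command", "arguments": {
  "plan": [
    [[-0.17, 0.02, 0], 0],
    [[-0.33, 0.05, 0], 0],
    [[-0.5, 0.1, 0], 0],
    [[-0.65, 0.15, 0], 0],
    [[-0.95, 0.29, 0], 0]
  ]
}}

```text
time: 5.25
position: [0.5193, 0.1989, 0.1851]
tool_rot: [0.459, -0.537, 0.538, -0.46]
ft_force: [2.7, 0.2, -1.9]
grip_width: 0.0174
```

{"name": "arm_command", "arguments": {
  "plan": [
    [[-0.15, 0.09, 0], 0],
    [[-0.29, 0.18, 0], 0],
    [[-0.54, 0.4, 0], 0],
    [[-0.76, 0.66, 0], 0],
    [[-0.76, 0.66, 0], 0]
  ]
}}

```text
time: 5.75
position: [0.4993, 0.2169, 0.1851]
tool_rot: [-0.46, 0.538, -0.537, 0.46]
ft_force: [1.9, 2.9, -1.8]
grip_width: 0.0174
```

```bash
python3 - <<'E'
from h import *
snap('wrist','wrist4'); crop('wrist4',200,60,440,320,2.3,'c11')
o=get_obs();print(o['position'],o['ft_force'],o['grip_width'])
E
```

```text
[0.49925738 0.21685288 0.18504605] [ 2.17127117  3.95003242 -2.35818968] 0.017510933122919972
```

View pics/c11.png

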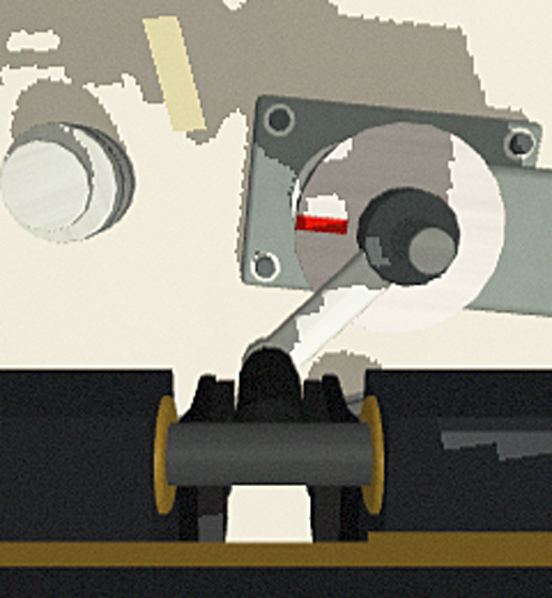

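{"name": "arm_command", "arguments": {
  "plan": [
    [[-0.17, 0.28, 0], 0],
    [[-0.3, 0.58, 0], 0],
    [[-0.39, 0.9, 0], 0],
    [[-0.44, 1.23, 0], 0],
    [[-0.44, 1.57, 0], 0]
  ]
}}

```text
time: 6.3
position: [0.4885, 0.255, 0.1851]
tool_rot: [0.46, -0.537, 0.537, -0.459]
ft_force: [1.6, -2.7, -1.4]
grip_width: 0.0178
```

{"name": "arm_command", "arguments": {
  "plan": [
    [[0.04, 0.33, 0], 0],
    [[0.13, 0.65, 0], 0],
    [[0.26, 0.96, 0], 0],
    [[0.43, 1.25, 0], 0],
    [[0.43, 1.25, 0], 0]
  ]
}}

```text
time: 6.8
position: [0.5005, 0.2875, 0.185]
tool_rot: [-0.459, 0.538, -0.537, 0.46]
ft_force: [0.6, -0.2, 0.5]
grip_width: 0.0174
```

{"name": "arm_command", "arguments": {
  "plan": [
    [[0.21, 0.26, 0], 0],
    [[0.46, 0.49, 0], 0],
    [[0.73, 0.68, 0], 0],
    [[1.03, 0.83, 0], 0],
    [[1.03, 0.83, 0], 0]
  ]
}}

```text
time: 7.3
position: [0.5274, 0.3077, 0.185]
tool_rot: [0.459, -0.537, 0.538, -0.46]
ft_force: [1.2, -0.3, 0.9]
grip_width: 0.0176
```

```bash
python3 - <<'E'
from h import *
snap('wrist','wrist5'); crop('wrist5',140,60,440,340,2,'c12')
snap('scene','scene5'); crop('scene5',180,120,340,300,3.3,'c13')
o=get_obs();print(o['position'],o['ft_force'],o['grip_width'])
E
```

```text
[0.52721255 0.30758768 0.18508282] [ 0.61764286  1.01001898 -0.19730686] 0.017281754284227832
```

View pics/c12.png

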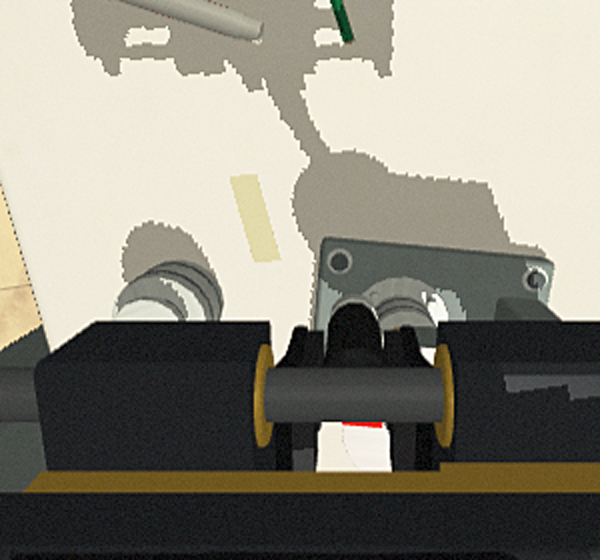

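View pics/c13.png

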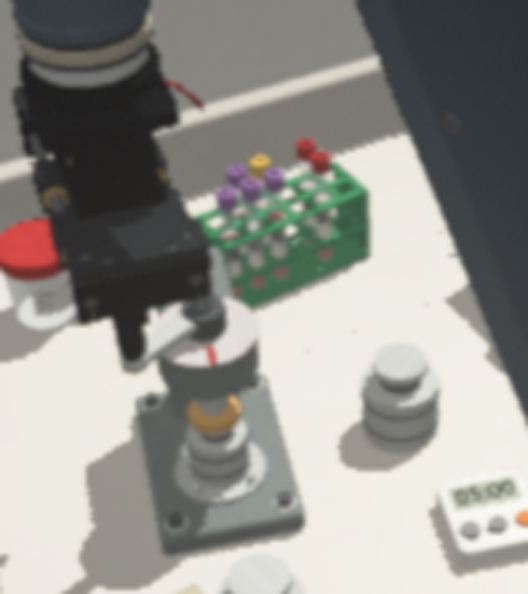

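{"name": "arm_command", "arguments": {
  "plan": [
    [[0.32, 0.1, 0], 0],
    [[0.66, 0.15, 0], 0],
    [[1.0, 0.14, 0], 0],
    [[1.35, 0.08, 0], 0],
    [[1.35, 0.08, 0], 0]
  ]
}}

```text
time: 7.9
position: [0.562, 0.3097, 0.1851]
tool_rot: [0.458, -0.537, 0.538, -0.461]
ft_force: [1.7, 3.6, -0.5]
grip_width: 0.0178
```

{"name": "arm_command", "arguments": {
  "plan": [
    [[0, 0, 0], 0],
    [[0, 0, 0], 0]
  ]
}}

```text
time: 8.1
position: [0.5616, 0.3097, 0.1852]
tool_rot: [0.458, -0.537, 0.538, -0.461]
ft_force: [2.3, 5.8, -1.5]
grip_width: 0.0176
```

{"name": "arm_command", "arguments": {
  "plan": [
    [[0, 0, 0], 0],
    [[0, 0, 0], 0],
    [[0, 0, 0], 0],
    [[0, 0, 0], 0],
    [[0, 0, 0], 0]
  ],
  "fingers": 0.15
}}

```text
time: 8.6
position: [0.5594, 0.3083, 0.1851]
tool_rot: [0.46, -0.537, 0.538, -0.459]
ft_force: [-0.4, -0.3, -0.4]
grip_width: 0.0465
```

{"name": "arm_command", "arguments": {
  "plan": [
    [[0, 0, 0.5], 0],
    [[0, 0, 1.5], 0],
    [[0, 0, 3.0], 0],
    [[0, 0, 4.5], 0],
    [[0, 0, 6.0], 0]
  ]
}}

```text
time: 9.1
position: [0.5593, 0.3086, 0.3376]
tool_rot: [0.459, -0.537, 0.538, -0.46]
ft_force: [0.6, 0.0, -1.2]
grip_width: 0.0504
```

{"name": "arm_command", "arguments": {
  "plan": [
    [[-1, -1.5, 0], 0],
    [[-2, -3, 0], 0],
    [[-3, -4.5, 0], 0],
    [[-3.0, -5.5, 0], 0],
    [[-3, -5.5, 0], 0]
  ]
}}

```text
time: 9.6
position: [0.4839, 0.1688, 0.3366]
tool_rot: [0.458, -0.537, 0.539, -0.459]
ft_force: [-0.4, -0.0, 0.7]
grip_width: 0.0502
```

```bash
python3 - <<'E'
from h import *
snap('wrist','wrist6'); snap('scene','scene6'); crop('scene6',180,120,420,300,3.3,'c14')
o=get_obs();print(o['position'],o['ft_force'],o['grip_width'])
E
```

```text
[0.48487994 0.17122242 0.3361901 ] [0.40033313 0.1690933  0.2765657 ] 0.05036187017879055
```

View pics/wrist6.png

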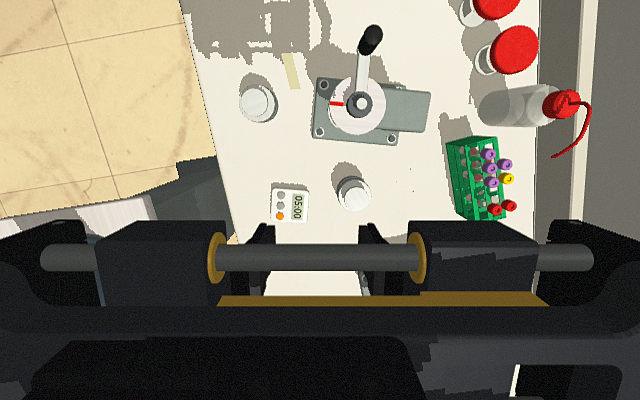

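View pics/c14.png

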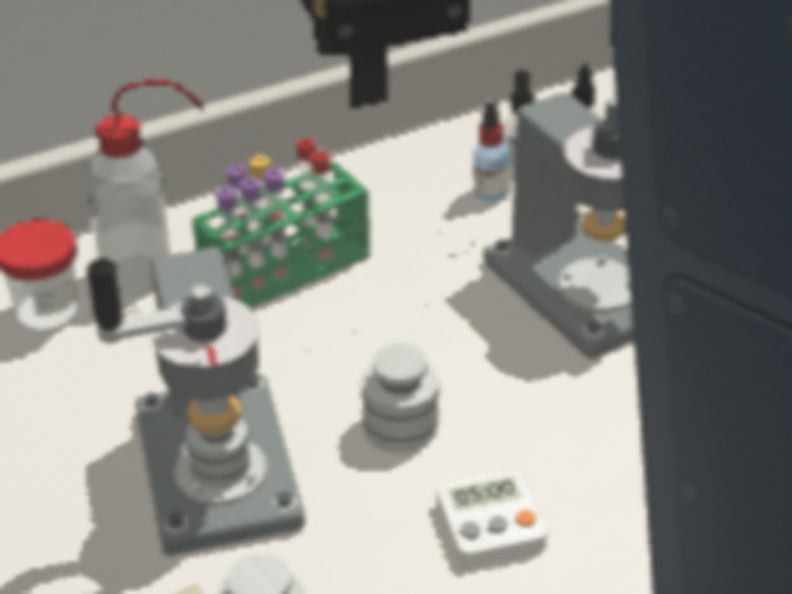

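```bash
python3 - <<'E'
from h import *
A=np.array([.547,.2515])
for n,f,u,v,z in [('s','scene6',211.2,201,.221),('w','wrist6',371,36,.221)]:
    p=ray(f,u,v,z)[:2]; a=np.degrees(np.arctan2(*(p-A)[::-1])); print(n,p,np.linalg.norm(p-A),a,2+np.radians(166.4-a))
print(ray('wrist6',361,103,.202))
E
```

```text
s [0.55772242 0.3104194 ] 0.05988711349088708 79.68592917603542 3.513446043685734
w [0.55897092 0.30625295] 0.05604631015881973 77.66718929994467 3.5486797012648204
[0.54533527 0.24857347 0.202     ]
```

q≈3.5 by both views, inside 3.07–4.07. The die is upright under the foot and the gripper is clear.

```bash
python3 -c "
from rig import hand_in; print(hand_in())"
```

```text
the job is handed in; nothing more can be done
None
```

I wound the loaded press (the left one, with the die under its brass foot) clockwise about a quarter turn past contact, let go and handed the job in at about 10 s of the 35 s allowed. `hand_in()` gives no verdict.

- **Crank:** the last pictures put it at about 3.51 rad (scene camera) and 3.55 rad (wrist camera), inside the 3.07–4.07 window. The arm's position just before release gave 3.56 rad.
- **Die:** it stands upright under the foot in the last scene picture. I did not measure its distance from the axis or its tilt. The contact force on it cannot be measured from here, so "over 8 N" is inferred from the crank angle.
- **Gripper:** it is open and about 0.1 m above the nearest part, with wrist force near zero. The force readings I saw never went above about 7 N.
- **Empty press:** the arm never came near it. In the last picture its crank was hidden behind the arm, so I did not check it there.
- **Disagreements:** the cameras differed by 2–4 mm on the grip's position. After the descent the arm took about half a second to settle, reading up to 4 mm off. I corrected its position before gripping.

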